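# Check weight onto the balance with sprung tongs

## Task

Take the sprung tongs out of their rest, squeeze them shut on the tall knobbed check weight deep in its pocket in the wooden block, and lift it out with them. Still holding it with the tongs, stand it gently and upright in the middle of the balance's small round pan, then let it go and hang the tongs back in the rest. Do not touch either weight with the fingers, and leave the short weight in its pocket and the cups and the jar where they stand.

Things in the scene. Friction and masses are not known exactly. Their poses are not given: they have to be found in the camera images.
- tongs: Sprung steel tongs hanging upright in the rest, 0.15 kg. Origin: middle of their cross bar (10 mm thick, 120 mm long, along own x); z up; jaws close along y. Two straight arms, 20 mm wide, run from 52 mm above to 125 mm below the origin; open they are 54 mm over the outer faces and 44 mm inside. Between them is only a hub, to 12 mm above the origin. Both arms move in equally.
- tongs_grip (a point): Where to pinch, from above, along y: middle between the black rubber finger plates, 33 mm above the tongs' origin; plates 24 mm wide (x), 38 mm high. Springs push each arm out with 12 N open, 15 N shut. Squeezed to 50 mm over the outer faces the tongs are held and the jaws still pass over a weight with 4 mm to spare each side; closed on a weight 37 to 40 mm; fully shut 32 mm. Same axes as the tongs.
- tongs_tip (a point): Middle between the lower ends of the jaws, 125 mm below the tongs' origin, 158 mm below tongs_grip. The jaws are the lowest 40 mm of the arms: an upright shallow V inside, 22 mm wide (x), 55 mm over the outside when open. To grip a weight lower this point to about 8 mm above the floor the weight stands on. Same axes as the tongs.
- jaw_left (a joint): How far each arm of the tongs has been squeezed inward, in m: 0 open, 0.007 to 0.0085 closed on a weight, 0.011 fully shut.
- rest_seat (a point): Where the middle of the cross bar sits in the fixed grey rest, 143 mm above the bench. x along the bar, z up. Two uprights, 10 mm thick, 47 mm either side along x, each with an open V-notch on top (45 degree sides, 34 mm wide, reaching 10 mm above this point) that takes the bar; free space between them for the arms. Base plate 150 by 110 by 8 mm.
- block: Fixed wooden block, 60 (own x) by 158 (own y) by 120 mm high, origin at the middle of its underside. Two pockets open at the top, centred 37 mm either side of the origin along y, each 44 mm (x) by 64 mm (y), floor 12 mm above the bench (108 mm deep). One holds the tall weight, the other the short one; which is which changes.
- weight: Tall check weight of bare steel, about 0.25 kg: a cylinder 28 mm in diameter and 46 mm tall, then a cone to a neck and a knob 20 mm in diameter; 66 mm tall in all. Origin: centre of its underside, own z up. It stands on the floor of a pocket, its top 42 mm below the mouth, up to 5 mm off the pocket's middle.
- short_weight: Short plain steel cylinder without a knob, 28 mm in diameter, 26 mm tall, in the other pocket. It stays there. Origin: centre of its underside.
- pan (a point): Centre of the upper face of the fixed laboratory balance's small round steel pan: 64 mm in diameter, 85 mm above the bench, 25 mm above the white housing. z up; the keypad is towards its own -x.
- balance: The balance, fixed, white, 245 by 190 mm, housing 60 mm high; origin at its underside, 35 mm from the pan's centre towards the keypad (own -x). It must not be pressed hard.
- cup_a: Orange sample cup with white lid, 58 mm in diameter, 60 mm tall, standing behind the block. Bystander. Origin: centre of its underside.
- cup_b: The same kind of cup, standing behind the rest. Bystander.
- cup_c: The same kind of cup, farther off on the bench. Bystander.
- jar: Closed jar, 60 mm in diameter, 100 mm tall, at the far side. Bystander. Origin: centre of its underside.

How it is judged:
By the outcome, as a careful person would: the job done as asked, in the order asked, and still so for the second after the job is handed in, with the robot touching nothing.
It also fails if it takes over 64 s, if anything falls off the work surface, if the arm or the gripper's body presses on something with over 40 N, if the wrist force passes 120 N, or if a joint passes its speed limit or range.

## Robot

A 6-joint arm with a two-finger parallel gripper is mounted at the origin on the work surface. World frame = base frame: x ahead of the robot, y to its left, z up, the work surface at z = 0. Lengths are in m, angles in rad, forces in N, time in s.
With the tool pointing down it reaches from about 0.35 to 0.775 m from the base axis. Payload 7.3 kg.
Tool frame: the origin (TCP) lies at the very end of the fingers, on their centre line; the grasp point (between the pads) lies 19 mm behind it; z points along the fingers, y is the line along which they close (so a half turn about z gives the same grasp; the last joint's range is limited). The gripper opens to 92 mm and grips with 3 to 60 N. Pads are 19 mm wide; open, the fingers measure 130 mm over their backs; the gripper's body (75 mm by 190 mm) begins 47 mm behind the grasp point.
Start: joints at [1.019, 0.342, 1.524, -0, 1.275, -0.146], TCP at [0.207, 0.482, 0.227] pointing down, gripper open.
Joint ranges: [-2.53, 2.53], [-0.77, 2.02], [0.04, 2.7], [-1, 4.14], [0.28, 2.66], [-3.11, 3.11]. Speed limits (rad/s): [2.57, 2.57, 3.14, 3.14, 3.14, 3.14].

## Interface

Orientations are given as [roll, pitch, yaw] about the fixed x, y, z axes, in that order (R = Rz(yaw) Ry(pitch) Rx(roll)).
In Python, from cell import observe, read_camera, get_calibration, hand_in, search_frame gives the robot as it stands.
- The arm moves only by the tool step_arm, never from a script. Its argument "commands" is a list of rows, each an object with "translation": the shift along the tool's x, y, z in mm, a list of three; "roll": the turn about the tool's z in rad. In form: [{"translation": [x, y, z], "roll": roll}, ...]. A call has 1 to 20 rows; each row shifts and turns the commanded pose from where the row before left it, along the tool's axes as they then stand; what a row does not reach is not made up. A row lasts 1/12 s, in which the tool goes at most 41.7 mm and 7.16 degrees, less where a joint would pass 70% of its speed; a pose out of reach is approached as far as the arm can. A call is refused whole if a number of a shift passes 41.7 or a number of a turn 0.125, either way. A call with a gripper value outside its range is refused whole. "fingers" is the opening, from 0 (shut) to 1 (fully open), set as the call begins (left out, the last holds). The fingers move at their own pace and stop on an object; "grip_force" is the grip in N (left out, the last holds). Time passes only in rows, so rows that do not move let the fingers close. It gives the time, the measured TCP pose, the force, the opening and the grip force at its end, in the units of the state.
- observe(): the state, without advancing time (a new reading comes with each control period).
- read_camera(name): name is "scene" or "side" or "wrist"; returns the picture (420x560x3 uint8, red, green, blue); there is no depth.
- get_calibration(name): a dict with "camera_matrix" (3x3 intrinsics, pixels), "world_from_camera" (4x4, takes a point from camera to world coordinates). Camera axes: x right, y up, looking along -z (the intrinsics and any distortion apply to the point x, -y, -z); pixel columns grow to the right and rows downward; lengths in m; the calibration is good to about 2 mm. A picture is of the moment at which its call begins: read the wrist's pose just before it. get_calibration takes no time and is no camera call; for the wrist camera it gives the pose at the moment of the call.
- hand_in(): hands the job in; it is judged then, once.
Trained networks look in the newest picture that a camera, given by its name, has taken for a name from the list of things; names that differ only in an ending like _2 or _b are one class to them, and where a whole thing is asked for, a point or a joint stands for the part that bears it (a point fixed in the world has none). Each returns a list of dicts, best first, with "confidence" (0 to 1); they miss things now and then, are a little off and sometimes report something else, mostly with a low value. They report only what shows in the picture. A call takes as long as a camera call.
- search_frame(camera, name): "at" ([x, y, z] in m, in world coordinates, good to about 4 mm: the middle of the surface that is visible of it).
The state is a dict: "time": time; "qpos": joint angles; "qvel": joint speeds; "joint_efforts": joint torques, N m; "tool_pos": TCP position; "tool_rot": TCP orientation; "contact_force": force on the tool from outside, world axes, zero at the start; "torque": the same for the moment, N m; "opening": finger opening in m; "grip_force": force on a finger pad.
Only numpy, scipy, OpenCV 4.12 (cv2) and the standard library are available. Lean on these libraries where they do the work, as an engineer would, in place of code of your own. Each camera call takes 0.05 s, during which the arm holds its last target. There are 200 camera calls.

## Working session

There is one attempt and no reset: what is moved stays moved. The work goes in short steps, Python scripts to look and compute and a tool call to move; the robot and the scene stay as the last step left them, time stands still between calls to the robot, and variables do not carry over. Pictures are saved under pics/ and viewed, at most 10 in all, crops included, and the job is handed in when it is done.

Besides the shell and the picture viewer there is one more tool, called after "Emit:" by a JSON object that holds its "name" and its "arguments". step_arm: Moves the arm, as the interface text tells. Its arguments: {"type":"object","properties":{"commands":{"type":"array"},"fingers":{"type":"number"},"grip_force":{"type":"number"}},"required":["commands"]}

```bash
mkdir -p pics; ls; python3 - <<'E'
from cell import *
import cv2,numpy as np
np.set_printoptions(precision=4,suppress=True)
s=observe();print(s['time'],s['tool_pos'],s['tool_rot'],s['opening'])
for c in ['scene','side']:
    im=read_camera(c);cv2.imwrite(f'pics/{c}0.png',im[:,:,::-1])
    for n in ['tongs','rest_seat','block','weight','short_weight','pan','balance','cup_a','jar']:
        try: print(c,n,[(np.round(d['at'],3).tolist(),round(d['confidence'],2)) for d in search_frame(c,n)[:3]])
        except Exception as e: print(c,n,e)
    k=get_calibration(c);print(k['camera_matrix'].tolist(),np.round(k['world_from_camera'],4).tolist(),[x for x in k])
E
```

```text
pics
0.0 [0.207 0.482 0.226] [-3.1401 -0.0002  2.7358] 0.09163001482238842
scene tongs [([0.505, 0.271, 0.134], 0.91)]
scene rest_seat [([0.516, 0.272, 0.008], 0.79)]
scene block [([0.551, -0.027, 0.085], 0.96)]
scene weight [([0.732, -0.183, 0.074], 0.52)]
scene short_weight []
scene pan [([0.586, -0.321, 0.065], 0.67), ([0.734, -0.185, 0.076], 0.56)]
scene balance [([0.579, -0.323, 0.063], 0.69), ([0.639, 0.298, 0.048], 0.51)]
scene cup_a [([0.718, 0.151, 0.057], 0.95), ([0.634, -0.014, 0.061], 0.81), ([0.642, 0.297, 0.052], 0.79)]
scene jar [([0.732, -0.182, 0.075], 0.69)]
[[474.1771769389332, 0.0, 273.4220807356857], [0.0, 474.1771769389332, 214.65287053944746], [0.0, 0.0, 1.0]] [[0.8362, -0.3511, 0.4213, 1.0278], [0.5484, 0.5251, -0.6508, -0.6471], [0.0072, 0.7752, 0.6316, 0.7599], [0.0, 0.0, 0.0, 1.0]] ['camera_matrix', 'world_from_camera']
side tongs [([0.508, 0.272, 0.138], 0.97)]
side rest_seat [([0.489, 0.27, 0.006], 0.69), ([0.506, 0.272, 0.144], 0.31)]
side block [([0.524, -0.012, 0.089], 0.84)]
side weight []
side short_weight []
side pan [([0.544, -0.303, 0.057], 0.9)]
side balance [([0.539, -0.304, 0.059], 0.93)]
side cup_a [([0.628, 0.301, 0.059], 0.92), ([0.629, -0.006, 0.061], 0.87), ([0.702, 0.152, 0.062], 0.86)]
side jar [([0.711, -0.169, 0.077], 0.75)]
[[379.17723316581845, 0.0, 280.06817787160105], [0.0, 379.17723316581845, 210.0980716089395], [0.0, 0.0, 1.0]] [[0.7773, 0.4823, -0.4039, 0.283], [-0.629, 0.6075, -0.4851, -0.3606], [0.0115, 0.6311, 0.7756, 0.715], [0.0, 0.0, 0.0, 1.0]] ['camera_matrix', 'world_from_camera']
```

View pics/scene0.png

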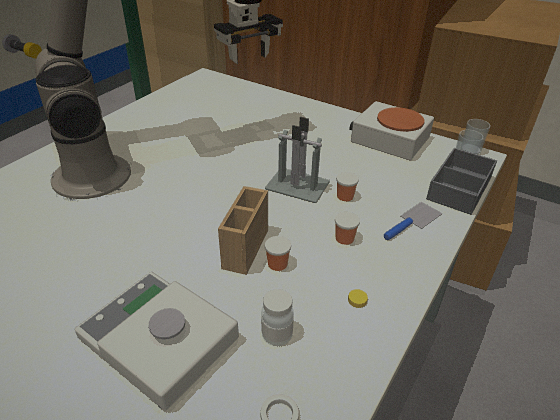

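View pics/side0.png

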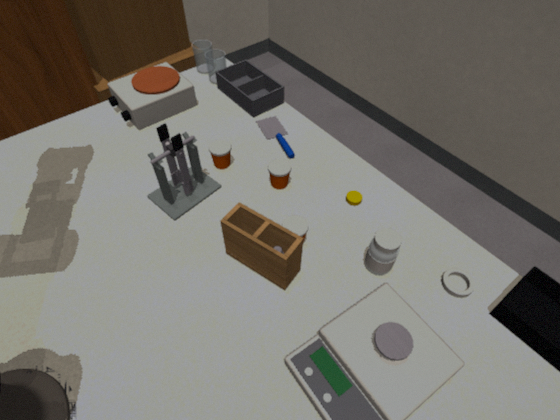

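The scene view shows the balance at lower left (pan about (168,322)), the block at (245,225) and the tongs in the rest at (300,160). The side view shows something at about (277,250) in the right-hand pocket of the block. Next I'll check the wrist camera's geometry and crop in on the block and tongs.

```bash
cat > h.py <<'E'
from cell import *
import cv2,numpy as np
from scipy.spatial.transform import Rotation as Ro
np.set_printoptions(precision=4,suppress=True)
def tool():
    s=observe();T=np.eye(4);T[:3,:3]=Ro.from_euler('xyz',s['tool_rot']).as_matrix();T[:3,3]=s['tool_pos'];return s,T
def ray(k,uv,z):
    M=k['world_from_camera'];d=np.linalg.inv(k['camera_matrix'])@[uv[0],uv[1],1];d=M[:3,:3]@(d*[1,-1,-1]);o=M[:3,3]
    return o+d*(z-o[2])/d[2]
def proj(k,p):
    M=np.linalg.inv(k['world_from_camera']);c=(M[:3,:3]@np.asarray(p,float).reshape(-1,3).T).T+M[:3,3];c=c*[1,-1,-1];q=(k['camera_matrix']@c.T).T
    return q[:,:2]/q[:,2:]
E
python3 - <<'E'
from h import *
s,T=tool();k=get_calibration('wrist');print(np.linalg.inv(T)@k['world_from_camera'],k['camera_matrix'])
a=cv2.imread('pics/side0.png')[195:295,210:310];b=cv2.imread('pics/side0.png')[115:215,140:240]
cv2.imwrite('pics/c1.png',cv2.resize(np.hstack([a,b]),(800,400),interpolation=cv2.INTER_CUBIC))
E
```

```text
[[-0.0004  0.9674  0.2533  0.0677]
 [ 1.      0.0005 -0.0003 -0.0001]
 [-0.0004  0.2533 -0.9674 -0.1576]
 [ 0.      0.      0.      1.    ]] [[333.1514   0.     277.4729]
 [  0.     333.1514 211.593 ]
 [  0.       0.       1.    ]]
```

View pics/c1.png

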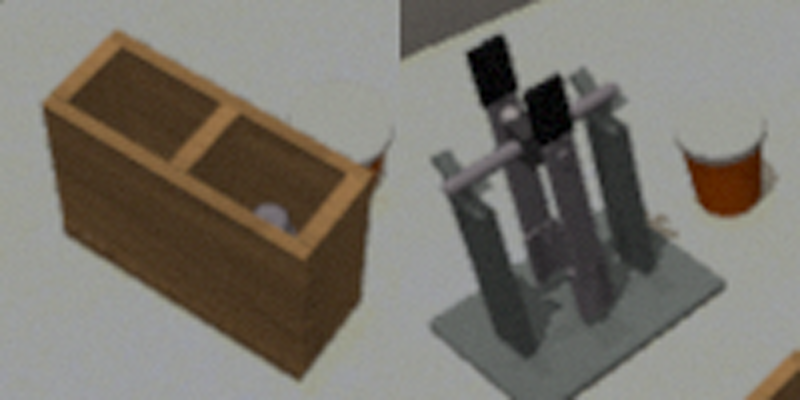

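Left crop: the knobbed weight's knob shows in the right-hand pocket, at about (270,215). Right crop: the tongs' cross bar runs from (450,186) to (613,92).

```bash
python3 - <<'E'
from h import *
k=get_calibration('side')
B=[ray(k,p,.12) for p in [(221.2,221.2),(239.5,203),(305.5,238),(286.2,259.5)]];print(np.array(B),np.mean(B,0))
b=[ray(k,p,.148) for p in [(152.5,161),(193.2,137.5)]];print(np.array(b),np.mean(b,0),np.linalg.norm(b[0]-b[1]))
print('pan',ray(k,(393,341),.085))
k=get_calibration('scene');print('pan',ray(k,(168,322),.085))
E
```

```text
[[ 0.4842  0.0618  0.12  ]
 [ 0.5395  0.0779  0.12  ]
 [ 0.5877 -0.0721  0.12  ]
 [ 0.5284 -0.086   0.12  ]] [ 0.535  -0.0046  0.12  ]
[[0.4495 0.2696 0.148 ]
 [0.5575 0.2825 0.148 ]] [0.5035 0.276  0.148 ] 0.10874328587503414
pan [ 0.5814 -0.3046  0.085 ]
pan [ 0.5874 -0.305   0.085 ]
```

Emit:
{"name": "step_arm", "arguments": {"commands": [{"translation": [0,0,-27],"roll": -0.105},{"translation": [0,0,-27],"roll": -0.105},{"translation": [0,0,-27],"roll": -0.105},{"translation": [0,0,-27],"roll": -0.105},{"translation": [0,0,-27],"roll": -0.105},{"translation": [-26,-24,0],"roll": 0},{"translation": [-26,-24,0],"roll": 0},{"translation": [-26,-24,0],"roll": 0},{"translation": [-26,-24,0],"roll": 0},{"translation": [-26,-24,0],"roll": 0},{"translation": [-26,-24,0],"roll": 0},{"translation": [-26,-24,0],"roll": 0},{"translation": [-26,-24,0],"roll": 0},{"translation": [-26,-24,0],"roll": 0},{"translation": [-26,-24,0],"roll": 0},{"translation": [0,0,0],"roll": 0},{"translation": [0,0,0],"roll": 0}], "fingers": 1}}

```text
time: 2.42
tool_pos: [0.495, 0.2737, 0.3609]
tool_rot: [-3.141, -0.001, -3.026]
contact_force: [-0.9, -0.2, 0.3]
opening: 0.0916
grip_force: 0.0
```

```bash
python3 - <<'E'
from h import *
s,T=tool();k=get_calibration('wrist');im=read_camera('wrist');print(s['time'],s['tool_pos'],s['tool_rot'])
cv2.imwrite('pics/w1.png',im[:,:,::-1]);np.savez('pics/w1.npz',**k)
for n in ['tongs','tongs_grip','cup_b']: print(n,[(d['at'],d['confidence']) for d in search_frame('wrist',n)])
E
```

```text
2.4167 [0.495  0.2737 0.3609] [-3.1414 -0.0012 -3.0256]
tongs [([0.5054, 0.284, 0.1453], 0.66), ([0.4865, 0.2768, 0.0078], 0.62)]
tongs_grip [([0.5036, 0.2806, 0.149], 0.73)]
cup_b [([0.6172, 0.3074, 0.0584], 0.71), ([0.72, 0.165, 0.0621], 0.66), ([0.6114, 0.0072, 0.058], 0.56)]
```

View pics/w1.png

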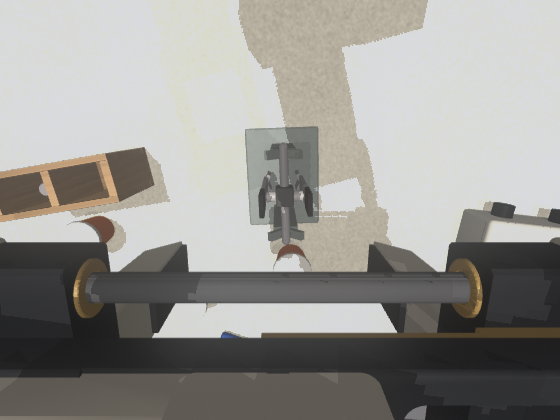

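The wrist view shows the rest plate spanning (247..318,127..225), the bar running roughly from (285,143) to (288,243), and the black plates near (263,203) and (307,203).

```bash
python3 - <<'E'
from h import *
a=cv2.imread('pics/w1.png');c=cv2.resize(a[120:255,235:335],None,fx=4.4,fy=4.4,interpolation=cv2.INTER_CUBIC)
d=cv2.resize(a[140:230,0:110],None,fx=3.2,fy=3.2,interpolation=cv2.INTER_CUBIC)
o=np.zeros((600,800,3),np.uint8);o[:c.shape[0],:c.shape[1]]=c;o[:d.shape[0],440:440+d.shape[1]]=d
o=cv2.convertScaleAbs(o,alpha=1.6,beta=20);cv2.imwrite('pics/c2.png',o)
E
```

```text
(no output)
```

View pics/c2.png

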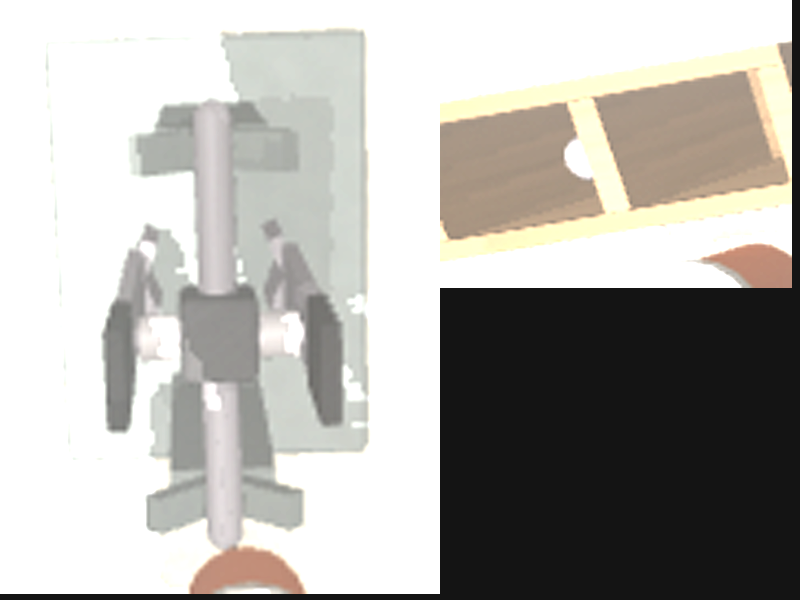

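The zoomed crop shows the bar running from (210,100) to (226,548), and the base plate corners are visible.

```bash
python3 - <<'E'
from h import *
k=np.load('pics/w1.npz');f=lambda x,y:(x/4.4+235-.4,y/4.4+120-.4)
b=[ray(k,f(*p),.144) for p in [(210,100),(226,548)]];d=b[1]-b[0];print(np.array(b),np.mean(b,0),np.linalg.norm(d),np.degrees(np.arctan2(d[1],d[0])))
c=np.array([ray(k,f(*p),.008) for p in [(48,33),(365,30),(368,450),(70,458)]]);print(c,c.mean(0))
for a,e in [(0,3),(1,2),(0,1),(3,2)]: print(np.linalg.norm(c[a]-c[e]),np.degrees(np.arctan2(*(c[e]-c[a])[1::-1])))
# plate tops
print('plates top edge mid', [ray(k,f(*p),.195) for p in [(118,380),(330,378)]])
s,T=tool();print(T[:2,:2])
g=proj(get_calibration('side'),b);print('side check',g)
g=proj(get_calibration('scene'),b);print('scene check',g)
E
```

```text
[[0.4459 0.2733 0.144 ]
 [0.5636 0.2918 0.144 ]] [0.5048 0.2825 0.144 ] 0.11912049080518232 8.915982811841438
[[0.4368 0.219  0.008 ]
 [0.4234 0.3252 0.008 ]
 [0.5695 0.3478 0.008 ]
 [0.585  0.2406 0.008 ]] [0.5037 0.2832 0.008 ]
0.1497890086502323 8.292213025096643
0.1477810023083034 8.779000609037988
0.10701927934645906 97.14473611699597
0.10825343478550961 98.22350330046028
plates top edge mid [array([0.5078, 0.259 , 0.195 ]), array([0.5018, 0.3067, 0.195 ])]
[[-0.9927 -0.1205]
 [-0.1205  0.9927]]
side check [[150.646  162.1231]
 [193.7249 135.6961]]
scene check [[278.7081 133.8388]
 [321.9186 143.8411]]
```

Emit:
{"name": "step_arm", "arguments": {"commands": [{"translation": [0,0,0],"roll": -0.034},{"translation": [-5.5,4,20],"roll": 0},{"translation": [-5.5,3.5,26],"roll": 0},{"translation": [0,0,26],"roll": 0},{"translation": [0,0,26],"roll": 0},{"translation": [0,0,26],"roll": 0},{"translation": [0,0,26],"roll": 0},{"translation": [0,0,26],"roll": 0},{"translation": [0,0,16],"roll": 0},{"translation": [0,0,10],"roll": 0},{"translation": [0,0,0],"roll": 0},{"translation": [0,0,0],"roll": 0}]}}

```text
time: 3.62
tool_pos: [0.5035, 0.2848, 0.1604]
tool_rot: [3.141, 0.001, -2.987]
contact_force: [0.8, 0.6, 0.7]
opening: 0.0917
grip_force: 0.0
```

Emit:
{"name": "step_arm", "arguments": {"commands": [{"translation": [0,0,0],"roll": 0},{"translation": [0,0,0],"roll": 0},{"translation": [0,0,0],"roll": 0},{"translation": [0,0,0],"roll": 0},{"translation": [0,0,0],"roll": 0},{"translation": [0,0,0],"roll": 0},{"translation": [0,0,0],"roll": 0}], "fingers": 0.543, "grip_force": 40}}

```text
time: 4.2
tool_pos: [0.504, 0.2831, 0.1602]
tool_rot: [-3.14, 0.0, -2.988]
contact_force: [0.8, -5.2, 3.5]
opening: 0.0518
grip_force: 12.4
```

Emit:
{"name": "step_arm", "arguments": {"commands": [{"translation": [0,0,0],"roll": 0},{"translation": [0,0,0],"roll": 0},{"translation": [0,0,0],"roll": 0}]}}

```text
time: 4.45
tool_pos: [0.5039, 0.2832, 0.1602]
tool_rot: [-3.14, 0.0, -2.989]
contact_force: [-0.5, -6.5, 3.8]
opening: 0.05
grip_force: 12.6
```

```bash
python3 - <<'E'
from h import *
s,T=tool();print(s)
k=get_calibration('wrist');im=read_camera('wrist');cv2.imwrite('pics/w2.png',im[:,:,::-1]);np.savez('pics/w2.npz',**k)
E
```

```text
{'time': 4.45, 'qpos': array([ 0.3802,  0.4962,  1.472 , -0.0016,  1.1733, -1.343 ]), 'qvel': array([ 0.0006,  0.0012,  0.0003, -0.0011, -0.0008, -0.0014]), 'joint_efforts': array([  2.69  , -47.2379, -22.8513,   1.5341,  -0.6408,   0.0033]), 'tool_pos': array([0.5039, 0.2832, 0.1602]), 'tool_rot': array([-3.1402,  0.0004, -2.9886]), 'contact_force': array([-0.4759, -6.4621,  3.817 ]), 'torque': array([-1.0295,  0.045 , -0.0025]), 'grip_force': 12.641304731369019, 'opening': 0.049969508131158115}
```

Emit:
{"name": "step_arm", "arguments": {"commands": [{"translation": [0,0,-6],"roll": 0},{"translation": [0,0,-10],"roll": 0},{"translation": [0,0,-14],"roll": 0},{"translation": [0,0,-24],"roll": 0},{"translation": [0,0,-24],"roll": 0},{"translation": [0,0,-24],"roll": 0},{"translation": [0,0,-24],"roll": 0},{"translation": [0,0,-24],"roll": 0},{"translation": [0,0,-15],"roll": 0},{"translation": [0,0,0],"roll": -0.08},{"translation": [0,-20,0],"roll": -0.08},{"translation": [0,-30,0],"roll": 0},{"translation": [0,-30,0],"roll": 0},{"translation": [0,-30,0],"roll": 0},{"translation": [0,-30,0],"roll": 0},{"translation": [0,-30,0],"roll": 0},{"translation": [0,-20,0],"roll": 0},{"translation": [0,-10,0],"roll": 0},{"translation": [0,0,0],"roll": 0},{"translation": [0,0,0],"roll": 0}]}}

```text
time: 6.17
tool_pos: [0.5636, 0.094, 0.3249]
tool_rot: [3.141, 0.0, -2.829]
contact_force: [0.3, 0.3, -1.0]
opening: 0.05
grip_force: 12.6
```

```bash
python3 - <<'E'
from h import *
s,T=tool();k=get_calibration('wrist');im=read_camera('wrist');cv2.imwrite('pics/w3.png',im[:,:,::-1]);np.savez('pics/w3.npz',**k)
print(s['tool_pos'],s['tool_rot'],s['contact_force'])
for n in ['tongs','weight','short_weight','block','pan']: print(n,[(d['at'],d['confidence']) for d in search_frame('wrist',n)])
E
```

```text
[0.5636 0.094  0.3249] [ 3.1405  0.0003 -2.8288] [ 0.3363  0.306  -0.9574]
tongs [([0.5622, 0.091, 0.3129], 0.6), ([0.4972, 0.2754, 0.0074], 0.22)]
weight [([0.5444, -0.0287, 0.0675], 0.6)]
short_weight []
block [([0.5418, 0.0015, 0.1062], 0.61)]
pan [([0.5368, -0.2168, 0.046], 0.72), ([0.5624, 0.0853, 0.317], 0.37)]
```

View pics/w3.png

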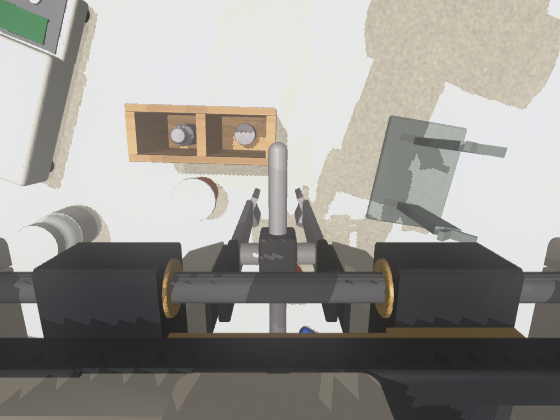

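The wrist view shows the block rim spanning (125..277,104..165), the tall weight's knob at (181,134), the short weight at (245,134), and the jaw tips near (256,195) and (300,195).

```bash
python3 - <<'E'
from h import *
a=cv2.imread('pics/w3.png')[95:223,118:318];c=cv2.resize(a,None,fx=4,fy=4,interpolation=cv2.INTER_CUBIC)
cv2.imwrite('pics/c3.png',cv2.convertScaleAbs(c,alpha=1.3,beta=10))
E
```

```text
(no output)
```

View pics/c3.png

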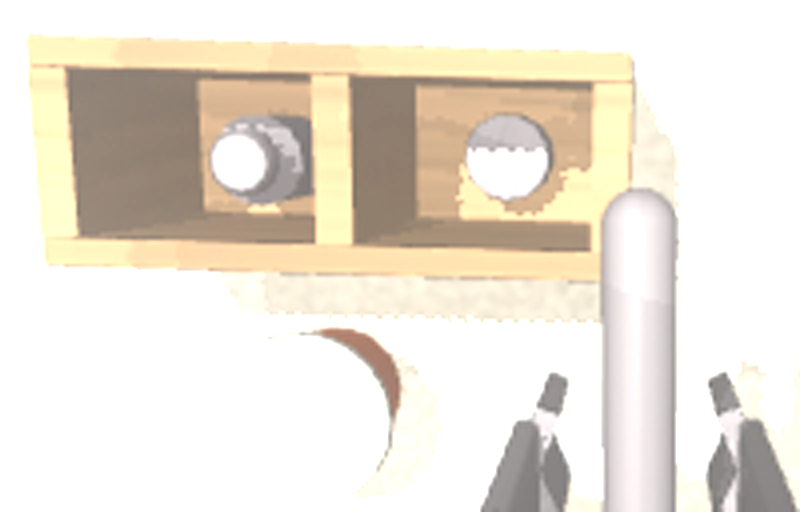

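The crop shows the tall weight's knob centre at (240,160). The pocket rim corners are at (68,67), (312,75), (316,243) and (78,238), and the block corners at (31,37), (632,56) and (48,262).

```bash
python3 - <<'E'
from h import *
k=np.load('pics/w3.npz');f=lambda x,y:(x/4+118-.4,y/4+95-.4)
R=lambda p,z:ray(k,f(*p),z)
C=[R(p,.12) for p in [(31,37),(632,56),(48,262)]];print('block',np.array(C),(C[1]+C[2])/2)
print([np.linalg.norm(C[0]-C[1]),np.linalg.norm(C[0]-C[2])])
P=[R(p,.12) for p in [(68,67),(312,75),(316,243),(78,238)]];P=np.array(P);print('pocket',P,P.mean(0))
ang=lambda v:np.degrees(np.arctan2(v[1],v[0]))
print('yaw from y edges',ang(C[1]-C[0])-90,ang(P[1]-P[0])-90,ang(P[2]-P[3])-90,'x',ang(C[2]-C[0]),ang(P[3]-P[0]),ang(P[2]-P[1]))
print([np.linalg.norm(P[i]-P[(i+1)%4]) for i in range(4)])
print('knob',R((240,160),.078))
print('body top z .058 edge ctr',R((262,158),.058))
c=R((509,157),.038);print('short',c)
s,T=tool()
pr=lambda loc:((proj(k,T[:3,:3]@loc+T[:3,3])-[118-.4,95-.4])*4)
print('tip exp L/R', pr([0.011,-.0255,.139]),pr([0.011,.0255,.139]),pr([-0.011,-.0255,.139]))
print('bar near end top',pr([.06,0,.014]),'w/o',pr([.06,.005,.014]),pr([.06,-.005,.014]))
print('tool yaw',np.degrees(s['tool_rot'][2])+180)
E
```

```text
block [[ 0.5281 -0.083   0.12  ]
 [ 0.4847  0.0666  0.12  ]
 [ 0.5838 -0.0673  0.12  ]] [ 0.5343 -0.0003  0.12  ]
[np.float64(0.15581317605277703), np.float64(0.057971109963845815)]
pocket [[ 0.5325 -0.0724  0.12  ]
 [ 0.5149 -0.0114  0.12  ]
 [ 0.5567  0.0004  0.12  ]
 [ 0.575  -0.0609  0.12  ]] [ 0.5448 -0.0361  0.12  ]
yaw from y edges 16.170413126130654 16.095326288873224 16.701084735764553 x 15.806621334395867 15.165793328979841 15.750469310698158
[np.float64(0.06347197405449083), np.float64(0.043439930805006285), np.float64(0.06392984741847611), np.float64(0.044120834512428604)]
knob [ 0.5467 -0.0355  0.078 ]
body top z .058 edge ctr [ 0.5463 -0.0345  0.058 ]
short [0.5236 0.0367 0.038 ]
tip exp L/R [[528.574  378.4799]] [[754.047  377.9312]] [[530.8107 472.4822]]
bar near end top [[642.6582 182.4958]] w/o [[682.2991 182.4005]] [[603.0169 182.5911]]
tool yaw 18.03235576103654
```

Emit:
{"name": "step_arm", "arguments": {"commands": [{"translation": [0,0,0],"roll": 0.034},{"translation": [5,-10,0],"roll": 0},{"translation": [10,-23,0],"roll": 0},{"translation": [10,-23,0],"roll": 0},{"translation": [10,-23,0],"roll": 0},{"translation": [10,-23,0],"roll": 0},{"translation": [7.2,-17.4,0],"roll": 0},{"translation": [0,0,0],"roll": 0},{"translation": [0,0,0],"roll": 0},{"translation": [0,0,20],"roll": 0},{"translation": [0,0,20],"roll": 0},{"translation": [0,0,0],"roll": 0},{"translation": [0,0,0],"roll": 0}]}}

```text
time: 7.55
tool_pos: [0.546, -0.0349, 0.2843]
tool_rot: [3.14, -0.002, -2.861]
contact_force: [-1.0, -0.1, -1.1]
opening: 0.0497
grip_force: 12.6
```

```bash
python3 - <<'E'
from h import *
s,T=tool();k=get_calibration('wrist');im=read_camera('wrist');np.savez('pics/w4.npz',**k)
print(s['tool_pos'],s['tool_rot'],s['contact_force'])
b=im[90:240,180:380,::-1];cv2.imwrite('pics/w4.png',cv2.convertScaleAbs(cv2.resize(b,None,fx=4,fy=4,interpolation=cv2.INTER_CUBIC),alpha=1.4,beta=10))
pr=lambda p:((proj(k,p)-[180-.4,90-.4])*4)
print('weight knob',pr([.5467,-.0355,.078]));print('tip',[pr(T[:3,:3]@l+T[:3,3]) for l in ([.011,0,.142],[.011,.0255,.142],[.011,-.0255,.142])])
E
```

```text
[ 0.546  -0.0349  0.2843] [ 3.1403 -0.0018 -2.861 ] [-1.0368 -0.1428 -1.1029]
weight knob [[388.1192 394.5989]]
tip [array([[391.9323, 395.8005]]), array([[503.632, 395.754]]), array([[280.2349, 395.847 ]])]
```

View pics/w4.png

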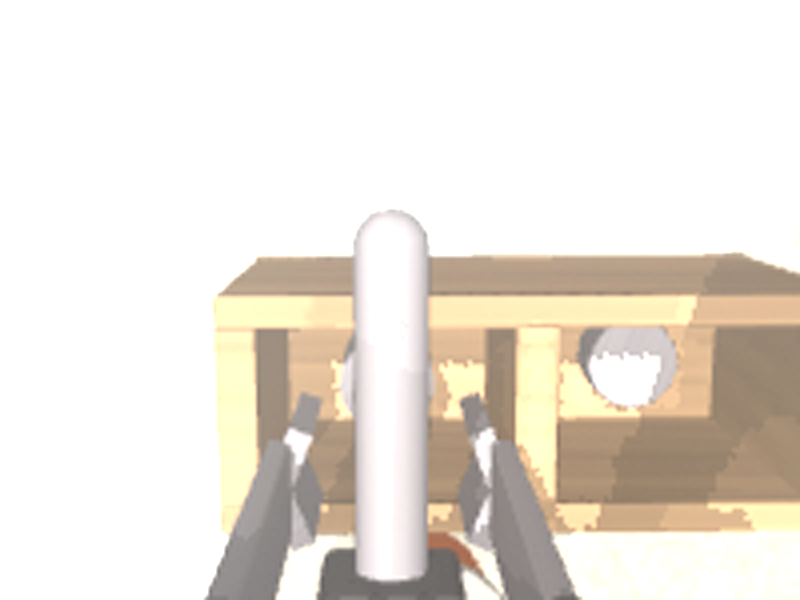

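The hover crop shows the jaw tips at (308,395) and (473,395), symmetric about the weight (343..433), with both inside the pocket rim (255..515). Lowering now.

Emit:
{"name": "step_arm", "arguments": {"commands": [{"translation": [-0.3,-0.3,12],"roll": 0},{"translation": [0,0,15],"roll": 0},{"translation": [0,0,15],"roll": 0},{"translation": [0,0,15],"roll": 0},{"translation": [0,0,15],"roll": 0},{"translation": [0,0,10],"roll": 0},{"translation": [0,0,0],"roll": 0},{"translation": [0,0,0],"roll": 0}]}}

```text
time: 8.27
tool_pos: [0.5473, -0.0358, 0.2035]
tool_rot: [-3.141, 0.001, -2.862]
contact_force: [-0.2, -0.1, -0.8]
opening: 0.0496
grip_force: 12.6
```

Emit:
{"name": "step_arm", "arguments": {"commands": [{"translation": [0,0,10],"roll": 0},{"translation": [0,0,10],"roll": 0},{"translation": [0,0,10],"roll": 0},{"translation": [0,0,7],"roll": 0},{"translation": [0,0,4],"roll": 0},{"translation": [0,0,0],"roll": 0},{"translation": [0,0,0],"roll": 0}]}}

```text
time: 8.85
tool_pos: [0.5469, -0.036, 0.1615]
tool_rot: [3.141, -0.0, -2.862]
contact_force: [0.1, -0.4, -1.3]
opening: 0.0498
grip_force: 12.6
```

Emit:
{"name": "step_arm", "arguments": {"commands": [{"translation": [0,0,0],"roll": 0},{"translation": [0,0,0],"roll": 0},{"translation": [0,0,0],"roll": 0},{"translation": [0,0,0],"roll": 0},{"translation": [0,0,0],"roll": 0},{"translation": [0,0,0],"roll": 0},{"translation": [0,0,0],"roll": 0},{"translation": [0,0,0],"roll": 0}], "fingers": 0.33, "grip_force": 40}}

```text
time: 9.52
tool_pos: [0.5471, -0.0359, 0.1622]
tool_rot: [-3.141, 0.001, -2.862]
contact_force: [0.1, 0.4, 2.7]
opening: 0.0365
grip_force: 40.0
```

Emit:
{"name": "step_arm", "arguments": {"commands": [{"translation": [0,0,-3],"roll": 0},{"translation": [0,0,-6],"roll": 0},{"translation": [0,0,-10],"roll": 0},{"translation": [0,0,-16],"roll": 0},{"translation": [0,0,-16],"roll": 0},{"translation": [0,0,-16],"roll": 0},{"translation": [0,0,-16],"roll": 0},{"translation": [0,0,-16],"roll": 0},{"translation": [0,0,-16],"roll": 0},{"translation": [0,0,-16],"roll": 0},{"translation": [0,0,-10],"roll": 0},{"translation": [0,0,-5],"roll": 0},{"translation": [0,0,0],"roll": 0},{"translation": [0,0,0],"roll": 0}]}}

```text
time: 10.68
tool_pos: [0.5466, -0.036, 0.3072]
tool_rot: [3.141, -0.001, -2.862]
contact_force: [-0.4, -0.8, -5.3]
opening: 0.0369
grip_force: 40.0
```

```bash
python3 - <<'E'
from h import *
s,T=tool();k=get_calibration('wrist');im=read_camera('wrist');cv2.imwrite('pics/w5.png',im[:,:,::-1]);np.savez('pics/w5.npz',**k)
print(s['tool_pos'],s['tool_rot'],s['contact_force'],s['opening'])
for n in ['weight','short_weight','pan','balance']: print(n,[(d['at'],d['confidence']) for d in search_frame('wrist',n)])
read_camera('side')
for n in ['weight','short_weight']: print(n,[(d['at'],d['confidence']) for d in search_frame('side',n)])
E
```

```text
[ 0.5466 -0.036   0.3072] [ 3.1412 -0.0007 -2.8624] [-0.3764 -0.7868 -5.2605] 0.036908211480239435
weight [([0.5447, -0.0459, 0.2098], 0.83)]
short_weight [([0.5218, 0.0356, 0.0368], 0.66)]
pan [([0.5297, -0.2829, 0.0651], 0.65), ([0.5337, 0.0231, 0.1023], 0.42)]
balance [([0.5311, -0.2846, 0.0602], 0.78)]
weight [([0.5368, -0.0436, 0.2021], 0.76)]
short_weight []
```

Emit:
{"name": "step_arm", "arguments": {"commands": [{"translation": [2,-9,0],"roll": 0},{"translation": [4,-20,0],"roll": 0},{"translation": [4,-25,0],"roll": 0},{"translation": [4,-25,0],"roll": 0},{"translation": [4,-25,0],"roll": 0},{"translation": [4,-20,0],"roll": 0},{"translation": [2,-9,0],"roll": 0},{"translation": [0,0,0],"roll": 0},{"translation": [0,0,0],"roll": 0}]}}

```text
time: 11.83
tool_pos: [0.5602, -0.1704, 0.3074]
tool_rot: [3.141, -0.0, -2.863]
contact_force: [-0.9, 0.7, -3.4]
opening: 0.037
grip_force: 40.0
```

```bash
python3 - <<'E'
from h import *
s,T=tool();k=get_calibration('wrist');im=read_camera('wrist');np.savez('pics/w6.npz',**k);a=im[:,:,::-1]
cv2.imwrite('pics/w6.png',a)
print(s['tool_pos'],s['tool_rot'],s['contact_force'],s['opening'])
for n in ['pan','balance','weight']: print(n,[(d['at'],d['confidence']) for d in search_frame('wrist',n)])
c=proj(k,[.5845,-.305,.085])[0];print('pred',c)
x0,y0=int(c[0])-70,int(c[1])-60;x0=max(x0,0);y0=max(y0,0);print(x0,y0)
cr=cv2.resize(np.ascontiguousarray(a[y0:y0+140,x0:x0+190]),None,fx=4.2,fy=4.2,interpolation=cv2.INTER_CUBIC)
cv2.imwrite('pics/c6.png',cv2.convertScaleAbs(cr,alpha=1.0,beta=0))
E
```

```text
[ 0.5602 -0.1704  0.3074] [ 3.1405 -0.0002 -2.8633] [-0.87    0.6632 -3.4006] 0.037016748477227544
pan [([0.535, -0.2978, 0.0638], 0.61)]
balance [([0.5336, -0.3028, 0.0602], 0.6)]
weight [([0.558, -0.1736, 0.2097], 0.85)]
pred [158.469  173.2961]
88 113
```

View pics/c6.png

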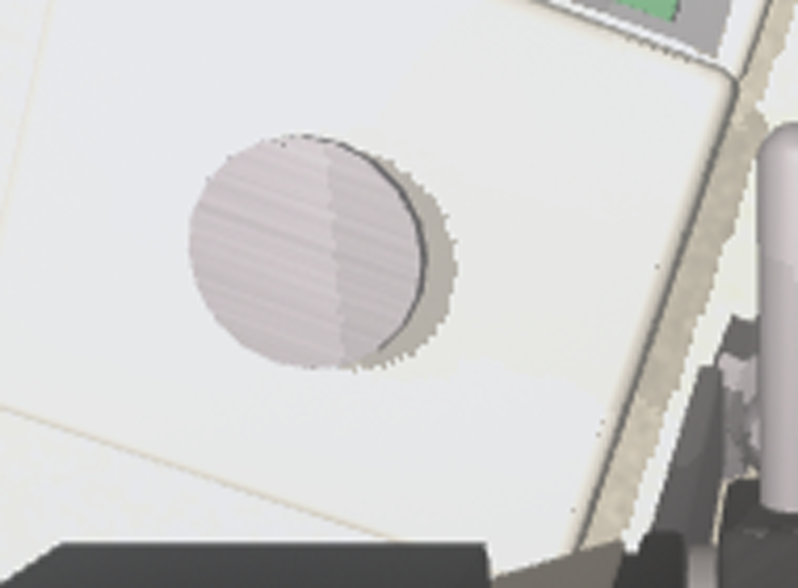

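The crop shows the pan's top disc spanning about x 190..422 and y 137..367, centred near (306,251).

```bash
python3 - <<'E'
from h import *
k=np.load('pics/w6.npz');f=lambda x,y:(x/4.2+88-.4,y/4.2+113-.4)
P=np.array([ray(k,f(*p),.085)[:2] for p in [(190,243),(422,255),(303,137),(315,367),(212,180),(385,180),(228,328),(398,325)]])
A=np.c_[2*P,np.ones(8)];r=np.linalg.lstsq(A,(P**2).sum(1),rcond=None)[0];print(r[:2],np.sqrt(r[2]+r[0]**2+r[1]**2),np.linalg.norm(P-r[:2],axis=1))
s,T=tool();d=r[:2]-T[:2,3];print(T[:2,:2].T@d,d)
E
```

```text
[ 0.5838 -0.3029] 0.031129647470831107 [0.0313 0.0317 0.0315 0.0314 0.0309 0.0306 0.0309 0.0307]
[ 0.0146 -0.1349] [ 0.0233 -0.1337]
```

Emit:
{"name": "step_arm", "arguments": {"commands": [{"translation": [1,-10,0],"roll": 0},{"translation": [2.5,-23,0],"roll": 0},{"translation": [2.5,-25,0],"roll": 0},{"translation": [2.5,-25,0],"roll": 0},{"translation": [2.5,-24,0],"roll": 0},{"translation": [2.5,-20,0],"roll": 0},{"translation": [1.1,-8.5,0],"roll": 0},{"translation": [0,0,0],"roll": 0},{"translation": [0,0,8],"roll": 0},{"translation": [0,0,15],"roll": 0},{"translation": [0,0,15],"roll": 0},{"translation": [0,0,12],"roll": 0},{"translation": [0,0,8],"roll": 0},{"translation": [0,0,5],"roll": 0},{"translation": [0,0,3],"roll": 0},{"translation": [0,0,0],"roll": 0},{"translation": [0,0,0],"roll": 0}]}}

```text
time: 13.45
tool_pos: [0.584, -0.3046, 0.2423]
tool_rot: [-3.141, 0.001, -2.862]
contact_force: [0.5, -0.0, -4.4]
opening: 0.0371
grip_force: 40.0
```

```bash
python3 - <<'E'
from h import *
s,T=tool();print(s['tool_pos'],s['tool_rot'],s['contact_force'],s['opening'])
o=[]
for c in ['side','scene']:
    im=read_camera(c);k=get_calibration(c);p=proj(k,[.584,-.3035,.1])[0].astype(int);print(c,proj(k,[[.584,-.3035,.085],[.584,-.3035,.09]]),p,[(d['at'],d['confidence']) for d in search_frame(c,'weight')])
    a=np.ascontiguousarray(im[p[1]-60:p[1]+40,p[0]-50:p[0]+50,::-1]);o.append(cv2.resize(a,(400,400),interpolation=cv2.INTER_CUBIC))
cv2.imwrite('pics/c7.png',np.hstack(o))
E
```

```text
[ 0.584  -0.3046  0.2423] [-3.1409  0.0008 -2.8621] [ 0.469  -0.0238 -4.3539] 0.03709578348244215
side [[393.516  339.5672]
 [394.2442 338.4718]] [395 336] [([0.5724, -0.306, 0.1339], 0.6)]
scene [[167.1484 320.5813]
 [166.7664 318.7779]] [165 315] [([0.5973, -0.3049, 0.1392], 0.57)]
```

View pics/c7.png

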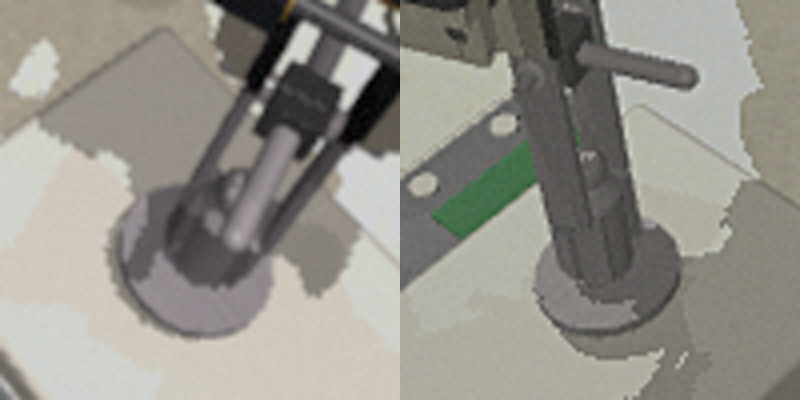

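The side view (left) and scene view (right) both show the weight gripped upright in the jaws just over the pan. I'll check its centring numerically.

```bash
python3 - <<'E'
from h import *
s,T=tool();t=np.linspace(0,2*np.pi,73)
for c,off,add in [('side',(345,276),0),('scene',(115,255),400)]:
    k=get_calibration(c)
    def show(n,P):
        q=(proj(k,P)-off)*4+[add,0];print(c,n,'x',q[:,0].min(),q[:,0].max(),'y',q[:,1].min(),q[:,1].max())
    C=lambda x,y,z,r:np.c_[x+r*np.cos(t),y+r*np.sin(t),z+0*t]
    show('pan',C(.584,-.3035,.085,.032))
    show('base',C(T[0,3],T[1,3],T[2,3]-.1502,.014))
    show('knob',C(T[0,3],T[1,3],T[2,3]-.1502+.06,.010))
    R=lambda u,v:ray(k,((u-add)/4+off[0],v/4+off[1]),.092)
    print('tips', [((proj(k,T[:3,:3]@np.array(l)+T[:3,3])-off)*4+[add,0])[0] for l in ([.011,.0195,.1422],[-.011,.0195,.1422],[.011,-.0195,.1422],[-.011,-.0195,.1422])])
    im=read_camera(c)
E
```

```text
side pan x 117.27304025017088 271.7221575706458 y 181.19117914311983 332.1254773569808
side base x 166.64515809365412 234.91863897482926 y 217.83099658399078 284.3647057118901
side knob x 212.7540734548802 265.54613446157055 y 168.60876874348855 218.6727854956698
tips [array([151.0641, 237.9795]), array([173.6968, 195.9449]), array([239.3971, 292.8336]), array([260.9101, 248.8574])]
scene pan x 534.486632397224 681.9046693807918 y 205.6474647671307 322.4641647909764
scene base x 571.5418075870066 636.4279055983519 y 228.705218667988 279.8897535838016
scene knob x 560.2245701314489 608.8636931534851 y 144.54004073126112 181.05982518494056
tips [array([599.7952, 203.31  ]), array([644.7529, 215.0427]), array([557.4063, 270.8581]), array([603.7112, 283.426 ])]
```

Emit:
{"name": "step_arm", "arguments": {"commands": [{"translation": [0,0.5,1.5],"roll": 0},{"translation": [0,0,1.5],"roll": 0},{"translation": [0,0,1],"roll": 0},{"translation": [0,0,1],"roll": 0},{"translation": [0,0,0.5],"roll": 0},{"translation": [0,0,0],"roll": 0},{"translation": [0,0,0],"roll": 0}]}}

```text
time: 14.33
tool_pos: [0.5836, -0.3042, 0.2362]
tool_rot: [3.142, 0.0, -2.862]
contact_force: [-0.6, 0.1, -3.7]
opening: 0.0369
grip_force: 40.0
```

Emit:
{"name": "step_arm", "arguments": {"commands": [{"translation": [0,0,0.5],"roll": 0},{"translation": [0,0,0],"roll": 0},{"translation": [0,0,0],"roll": 0}]}}

```text
time: 14.58
tool_pos: [0.5836, -0.3042, 0.2357]
tool_rot: [3.142, 0.0, -2.862]
contact_force: [-0.3, -0.1, -5.1]
opening: 0.0366
grip_force: 40.0
```

Emit:
{"name": "step_arm", "arguments": {"commands": [{"translation": [0,0,0.5],"roll": 0},{"translation": [0,0,0],"roll": 0},{"translation": [0,0,0],"roll": 0}]}}

```text
time: 14.83
tool_pos: [0.5836, -0.3043, 0.2353]
tool_rot: [-3.141, 0.0, -2.862]
contact_force: [-0.6, -1.0, -3.3]
opening: 0.0369
grip_force: 40.0
```

Emit:
{"name": "step_arm", "arguments": {"commands": [{"translation": [0,0,0.5],"roll": 0},{"translation": [0,0,0],"roll": 0},{"translation": [0,0,0],"roll": 0}]}}

```text
time: 15.08
tool_pos: [0.5837, -0.3043, 0.2352]
tool_rot: [-3.141, 0.001, -2.862]
contact_force: [-1.0, 0.7, -0.2]
opening: 0.0366
grip_force: 40.0
```

Emit:
{"name": "step_arm", "arguments": {"commands": [{"translation": [0,0,0.5],"roll": 0},{"translation": [0,0,0],"roll": 0},{"translation": [0,0,0],"roll": 0}]}}

```text
time: 15.33
tool_pos: [0.5838, -0.3043, 0.2352]
tool_rot: [-3.141, 0.001, -2.862]
contact_force: [-1.0, 0.9, 5.5]
opening: 0.0367
grip_force: 40.0
```

Emit:
{"name": "step_arm", "arguments": {"commands": [{"translation": [0,0,-0.5],"roll": 0},{"translation": [0,0,0],"roll": 0},{"translation": [0,0,0],"roll": 0}], "fingers": 0.44}}

```text
time: 15.58
tool_pos: [0.5835, -0.3043, 0.234]
tool_rot: [3.141, -0.001, -2.862]
contact_force: [0.4, 0.0, -1.3]
opening: 0.0402
grip_force: 14.0
```

Emit:
{"name": "step_arm", "arguments": {"commands": [{"translation": [0,0,0],"roll": 0},{"translation": [0,0,0],"roll": 0},{"translation": [0,0,0],"roll": 0}], "fingers": 0.49}}

```text
time: 15.83
tool_pos: [0.5835, -0.3042, 0.2342]
tool_rot: [3.141, -0.0, -2.862]
contact_force: [-0.9, -0.1, -2.2]
opening: 0.045
grip_force: 13.3
```

Emit:
{"name": "step_arm", "arguments": {"commands": [{"translation": [0,0,0],"roll": 0},{"translation": [0,0,0],"roll": 0},{"translation": [0,0,0],"roll": 0},{"translation": [0,0,0],"roll": 0}], "fingers": 0.543}}

```text
time: 16.17
tool_pos: [0.5836, -0.3042, 0.2347]
tool_rot: [-3.142, 0.0, -2.862]
contact_force: [0.6, -0.8, -1.6]
opening: 0.0498
grip_force: 12.6
```

Emit:
{"name": "step_arm", "arguments": {"commands": [{"translation": [0,0,-3],"roll": 0},{"translation": [0,0,-6],"roll": 0},{"translation": [0,0,-10],"roll": 0},{"translation": [0,0,-12],"roll": 0},{"translation": [0,0,-12],"roll": 0},{"translation": [0,0,-12],"roll": 0},{"translation": [0,0,-12],"roll": 0},{"translation": [0,0,-12],"roll": 0},{"translation": [0,0,-8],"roll": 0},{"translation": [0,0,-5],"roll": 0},{"translation": [0,0,0],"roll": 0},{"translation": [0,0,0],"roll": 0}]}}

```text
time: 17.17
tool_pos: [0.5836, -0.3042, 0.3267]
tool_rot: [3.142, 0.0, -2.862]
contact_force: [0.7, 0.1, -1.7]
opening: 0.0501
grip_force: 12.6
```

```bash
python3 - <<'E'
from h import *
s,T=tool();print(s['tool_pos'],s['tool_rot'],s['opening'])
for c in ['side','scene']:
    im=read_camera(c);cv2.imwrite(f'pics/{c}_r.png',im[:,:,::-1]);print(c,[(d['at'],d['confidence']) for d in search_frame(c,'weight')])
E=Ro.from_euler('z',0)
print(np.array([.5040,.2832])-T[:2,3])
E
```

```text
[ 0.5836 -0.3042  0.3267] [ 3.1415  0.0001 -2.8624] 0.05006786596247024
side [([0.5734, -0.3084, 0.1329], 0.86)]
scene [([0.5955, -0.3099, 0.1256], 0.67), ([0.587, -0.2969, 0.2823], 0.26)]
[-0.0796  0.5874]
```

Emit:
{"name": "step_arm", "arguments": {"commands": [{"translation": [0,0,0],"roll": 0.063},{"translation": [0,0,0],"roll": 0.063},{"translation": [0,10,0],"roll": 0},{"translation": [-0.7,20,0],"roll": 0},{"translation": [-1,33,0],"roll": 0},{"translation": [-1,33,0],"roll": 0},{"translation": [-1,33,0],"roll": 0},{"translation": [-1,33,0],"roll": 0},{"translation": [-1,33,0],"roll": 0},{"translation": [-1,33,0],"roll": 0},{"translation": [-1,33,0],"roll": 0},{"translation": [-1,33,0],"roll": 0},{"translation": [-1,33,0],"roll": 0},{"translation": [-1,33,0],"roll": 0},{"translation": [0,33,0],"roll": 0},{"translation": [0,33,0],"roll": 0},{"translation": [0,33,0],"roll": 0},{"translation": [0,33,0],"roll": 0},{"translation": [0,33,0],"roll": 0},{"translation": [0,33,0],"roll": 0}]}}

```text
time: 19.03
tool_pos: [0.5077, 0.2508, 0.3267]
tool_rot: [3.141, -0.0, -2.986]
contact_force: [1.3, 0.7, -1.7]
opening: 0.0503
grip_force: 12.6
```

Emit:
{"name": "step_arm", "arguments": {"commands": [{"translation": [0,20,0],"roll": 0},{"translation": [0,10,0],"roll": 0},{"translation": [0,3.7,0],"roll": 0},{"translation": [0,0,0],"roll": 0},{"translation": [0,0,0],"roll": 0},{"translation": [0,0,0],"roll": 0}]}}

```text
time: 19.53
tool_pos: [0.5042, 0.2809, 0.3268]
tool_rot: [-3.141, 0.0, -2.99]
contact_force: [0.3, 0.2, -1.2]
opening: 0.0498
grip_force: 12.6
```

Emit:
{"name": "step_arm", "arguments": {"commands": [{"translation": [0,1,10],"roll": 0},{"translation": [0,0,20],"roll": 0},{"translation": [0,0,20],"roll": 0},{"translation": [0,0,20],"roll": 0},{"translation": [0,0,20],"roll": 0},{"translation": [0,0,20],"roll": 0},{"translation": [0,0,20],"roll": 0},{"translation": [0,0,12],"roll": 0},{"translation": [0,0,8],"roll": 0},{"translation": [0,0,5],"roll": 0},{"translation": [0,0,0],"roll": 0},{"translation": [0,0,0],"roll": 0}]}}

```text
time: 20.53
tool_pos: [0.5041, 0.283, 0.1722]
tool_rot: [3.141, 0.001, -2.989]
contact_force: [0.6, 0.2, -1.6]
opening: 0.0495
grip_force: 12.6
```

Emit:
{"name": "step_arm", "arguments": {"commands": [{"translation": [0,0,3],"roll": 0},{"translation": [0,0,3],"roll": 0},{"translation": [0,0,2],"roll": 0},{"translation": [0,0,1],"roll": 0},{"translation": [0,0,0],"roll": 0},{"translation": [0,0,0],"roll": 0}]}}

```text
time: 21.03
tool_pos: [0.5037, 0.2832, 0.1628]
tool_rot: [3.141, 0.0, -2.988]
contact_force: [-0.4, -0.2, -1.5]
opening: 0.05
grip_force: 12.6
```

Emit:
{"name": "step_arm", "arguments": {"commands": [{"translation": [0,-1,0.5],"roll": 0},{"translation": [0,0,1],"roll": 0},{"translation": [0,0,0.5],"roll": 0},{"translation": [0,0,0],"roll": 0},{"translation": [0,0,0],"roll": 0}]}}

```text
time: 21.45
tool_pos: [0.504, 0.2823, 0.1609]
tool_rot: [3.141, 0.0, -2.988]
contact_force: [0.3, 1.2, 1.0]
opening: 0.0501
grip_force: 12.6
```

Emit:
{"name": "step_arm", "arguments": {"commands": [{"translation": [0,0,0],"roll": 0},{"translation": [0,0,0],"roll": 0},{"translation": [0,0,0],"roll": 0},{"translation": [0,0,0],"roll": 0},{"translation": [0,0,0],"roll": 0},{"translation": [0,0,0],"roll": 0},{"translation": [0,0,0],"roll": 0},{"translation": [0,0,0],"roll": 0}], "fingers": 1.0}}

```text
time: 22.12
tool_pos: [0.5039, 0.2822, 0.1607]
tool_rot: [3.142, 0.0, -2.988]
contact_force: [-0.4, 0.1, 0.1]
opening: 0.0913
grip_force: 0.0
```

Emit:
{"name": "step_arm", "arguments": {"commands": [{"translation": [0,0,-5],"roll": 0},{"translation": [0,0,-12],"roll": 0},{"translation": [0,0,-20],"roll": 0},{"translation": [0,0,-25],"roll": 0},{"translation": [0,0,-25],"roll": 0},{"translation": [0,0,-25],"roll": 0},{"translation": [0,0,-25],"roll": 0},{"translation": [0,0,-25],"roll": 0},{"translation": [0,0,-15],"roll": 0},{"translation": [0,0,0],"roll": 0},{"translation": [0,0,0],"roll": 0},{"translation": [0,0,0],"roll": 0}]}}

```text
time: 23.12
tool_pos: [0.5034, 0.282, 0.3364]
tool_rot: [-3.141, -0.002, -2.988]
contact_force: [0.3, 0.0, -0.2]
opening: 0.0922
grip_force: 0.0
```

```bash
python3 - <<'E'
from h import *
s,T=tool();print(s['time'],s['tool_pos'],s['opening'],s['contact_force'])
for c in ['side','scene']:
    im=read_camera(c)
    cv2.imwrite(f'pics/{c}_f.png',im[:,:,::-1])
    for n in ['tongs','weight','short_weight','cup_a','jar']: print(c,n,[(np.round(d['at'],3).tolist(),round(d['confidence'],2)) for d in search_frame(c,n)[:3]])
a,b=[cv2.imread('pics/'+n).astype(int)[115:215,140:240] for n in ('side0.png','side_f.png')]
d=abs(a-b).sum(2);print('diff rest region',(d>60).sum(),d.mean())
a,b=[cv2.imread('pics/'+n).astype(int)[105:200,265:330] for n in ('scene0.png','scene_f.png')]
d=abs(a-b).sum(2);print('scene diff',(d>60).sum(),d.mean())
E
```

```text
23.1167 [0.5034 0.282  0.3364] 0.09220837980006233 [ 0.3068  0.0048 -0.1899]
side tongs [([0.505, 0.273, 0.146], 0.69)]
side weight []
side short_weight []
side cup_a [([0.629, -0.005, 0.063], 0.86), ([0.705, 0.147, 0.059], 0.83), ([0.499, 0.302, 0.103], 0.68)]
side jar []
scene tongs [([0.503, 0.27, 0.134], 0.94)]
scene weight [([0.514, 0.272, 0.133], 0.65), ([0.598, -0.31, 0.126], 0.62)]
scene short_weight []
scene cup_a [([0.716, 0.145, 0.057], 0.95), ([0.633, -0.015, 0.061], 0.94), ([0.643, 0.295, 0.049], 0.56)]
scene jar [([0.735, -0.182, 0.076], 0.94)]
diff rest region 2128 32.3583
scene diff 1442 35.736032388663965
```

```bash
python3 - <<'E'
from h import *
t=np.linspace(0,2*np.pi,37);C=lambda z,r:np.c_[.5836+r*np.cos(t),-.3043+r*np.sin(t),z+0*t]
pts=np.vstack([C(.085,.014),C(.131,.014),C(.145,.01),C(.151,.008)])
for c in ['side','scene']:
    a,b=[cv2.imread(f'pics/{c}{n}.png').astype(int) for n in ('0','_f')]
    q=proj(get_calibration(c),pts);hull=cv2.convexHull(q.astype(np.float32)).astype(int)
    m=np.zeros(a.shape[:2],np.uint8);cv2.fillConvexPoly(m,hull,1)
    d=(abs(a-b).sum(2)>45).astype(np.uint8)
    best=max(((d[40:-40,40:-40]*np.roll(m,(dy,dx),(0,1))[40:-40,40:-40]).sum(),dx,dy) for dx in range(-8,9) for dy in range(-8,9))
    print(c,m.sum(),(d*m).sum(),best)
    r=hull.reshape(-1,2);x0,y0=r.min(0)-6;x1,y1=r.max(0)+6
    for row in range(y0,y1,2): print(''.join('#+.-'[0 if d[row,x] and m[row,x] else 1 if d[row,x] else 3 if m[row,x] else 2] for x in range(x0,x1)))
E
```

```text
side 535 434 (np.uint64(439), 1, 0)
....................................
....................................
....................................
.....................-##-#..........
.................--##########.......
..............--###############.....
...........++########--########+....
........+++###########---######+....
.......+++##############----###+....
.....++++#######--#############+....
......++########----########---.....
......-###########------------......
......-#############---------.......
......-####################+........
......--##################..........
.......-################+...........
.........-#############+............
...........-#########+..............
....................................
....................................
....................................
scene 568 498 (np.uint64(526), 0, 2)
................................
................................
................................
...........------...............
........---######--.............
.......-###########--...........
.......#############--..........
.......##############--.........
......--###############-........
......-################--.......
......##################-.......
......+#################-.......
.......#####-----#######--......
.......+#################-......
........#################-++....
........+##################+++++
.........##################+++++
.........+#################+++++
.........+#################+++++
..........+##############+++++++
...........++#########+++++++...
................++++............
................................
................................
```

```bash
python3 -c "
from cell import *
print(hand_in())"
```

```text
the job is handed in; nothing more can be done
None
```

The job is handed in: the tall weight stands upright within about 2 mm of the middle of the pan, the tongs hang back in their rest, and the last images show the cups and jar where they started. The short weight's pocket was not touched again, and it finished in about 23 s of the 64 s allowed.

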